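# Clear the interlocked parts chest and put away a cell

## Task

One drawer of the low parts chest has been left standing open: push it fully home so that the interlock frees the other drawer, then pull that other drawer most of the way out. Take the lowest cell from the sloped rack, so that the rest roll down to the stop, and put it in the drawer you have just opened; leave that drawer open. Do not disturb the other things on the bench.

Things in the scene. Friction and masses are not known exactly. Their poses are not given: they have to be found in the camera images.
- chest: Fixed low steel chest, 260 deep (x), 420 wide (y), 95 high; place and yaw vary. Origin: centre of underside; front faces its own -x, 130 ahead of the origin. Two equal drawers side by side, centre lines at y +105.5 and -105.5. An inner pin lets only one be out: while one is out by over 15 mm the other stops within 8 mm; once it is home the other slides freely.
- drawer_a (a joint): How far the drawer that stands open at the start is pulled out, m: 0 fully home (front flush with the chest), 0.14 fully out. It slides along the chest's own x (out is chest -x). It may be the left or the right one; see handle_a. Stays where it is left; about 1.5 N of friction plus 4 N per m/s.
- drawer_b (a joint): The same for the other drawer, which is shut at the start and locked until drawer_a is home.
- handle_a (a point): Middle of drawer_a's bar handle: level round steel bar, 12 thick, 112 long, along the chest's y, 68 above the bench, centre line 45 ahead of the drawer's front (39 free behind the bar), on stems 10 thick at 44 either side of the middle. Nothing is above it; the chest's 95 high top begins 45 behind the bar's centre line when shut. Axes as the chest's.
- handle_b (a point): The same for drawer_b.
- tray_b (a point): Centre of drawer_b's inner floor, moves with it, 18 above the bench. Inside 216 long (x -108 front to +108 rear) x 149 wide; sides 43 and front panel 66 high above this floor, front panel 15 thick. Its handle is 168 ahead. Pulled out by q, the front q - 15 mm of the inside is open to the sky, the rest under the chest's top. Axes as the chest's.
- rack: Fixed aluminium rack left or right of the chest's front; place and yaw vary. Origin: centre of underside; base plate x -75 to 95, 90 wide, 8 high. Its deck falls to its own -x at 10 degrees. Cells lie across it (along y). At the low end the deck is 34 wide: the lowest cell overhangs 8 each end, clear for fingers; guides 55 apart, up to the cells' axes, begin 26 upslope of its centre.
- rack_stop (a point): Where the centre of the lowest cell rests against the stop: rack frame x -75, y 0, z +80. The stop is 18 high, its top edge level with the cells' axes. Axes as the rack's.
- cell_a: Round cell, 26 diameter x 50 long, 65 g, black sleeve with flat steel ends; the lowest on the rack at the start. Origin: its centre; its own y is the long axis (x and z turn as it rolls). Can be gripped end to end (50), from above.
- cell_b: Equal cell, second on the rack, touching the first; rolls down 26 to the stop when the first is taken.
- cell_c: Equal cell, third on the rack.
- cell_d: Equal cell, fourth, highest on the rack.
- rover: Bystander: small tracked model vehicle, 170 x 140 x 75, origin centre of its underside; stands on the other side of the bench from the rack.
- meter: Bystander: hand multimeter, 70 x 140 x 32, lying on the chest's top, 90 or more behind its front; origin centre of its underside.
- spool: Bystander: black wire spool, 64 diameter x 46 high, on the chest's top, 90 or more behind its front; origin centre of its underside.
- mug: Bystander: mug, 80 diameter x 90 high, far to the left; origin centre of its underside.
- screwjar: Bystander: glass jar, 56 diameter x 70 high, far to the right; origin centre of its underside.
- driver: Bystander: screwdriver lying on the bench in front of the chest, nearer the robot.
- spanner: Bystander: open-ended spanner lying on the bench to the right, nearer the robot than the chest.
Things that resemble listed ones, but are neither listed nor needed, are in the scene too. Leave any purple or white look-alike of the cell_a alone.

How it is judged:
By the outcome, as a careful person would: the job done as asked, in the order asked, and still so for the second after the job is handed in, with the robot touching nothing.
It also fails if it takes over 64 s, if anything falls off the work surface, if the arm or the gripper's body presses on something with over 40 N, if the wrist force passes 120 N, or if a joint passes its speed limit or range.

## Robot

A 7-joint arm with a two-finger parallel gripper is mounted at the origin on the work surface. World frame = base frame: x ahead of the robot, y to its left, z up, the work surface at z = 0. Lengths are in m, angles in rad, forces in N, time in s.
With the tool pointing down it reaches from about 0.425 to 0.925 m from the base axis. Payload 6.8 kg.
Tool frame: the origin (TCP) lies between the finger pads; the fingertips stand r.tip_reach ahead of it and the grasp point (between the pads) lies 11 mm behind it (r.tip_reach is the distance from the TCP to the fingertips, in m); z points along the fingers, y is the direction in which the jaws open and shut (so a half turn about z gives the same grasp; the last joint's range is limited). The gripper opens to 85 mm and grips with 20 to 120 N. Pads are 22 mm wide; open, the fingers measure 114 mm over their backs; the gripper's body (76 mm by 85 mm) begins 54 mm behind the grasp point. The pads swing forward as they close: fully open they stand 13 mm farther back than shut.
Start: joints at [1.053, 0.477, 0.022, 1.555, -0.011, 1.109, -0.083], TCP at [0.269, -0.619, 0.213] pointing down, gripper open.
Joint ranges: [-2.96, 2.96], [-0.34, 2.1], [-1.41, 1.46], [0.24, 2.44], [-1.37, 4.51], [0.17, 1.92], [-2.96, 2.96]. Speed limits (rad/s): [2.39, 2.39, 3.14, 3.14, 3.14, 3.14, 3.14].

## Interface

Orientations are given as a rotation vector (axis times angle).
In Python, from bench import r, eyes, spotter gives the robot as it stands.
- The arm moves only by the tool carry_out, never from a script. Its argument "series" is text: rows parted by semicolons, each of 5 numbers parted by spaces: the shift along the tool's x, y, z in cm, then the turn about the tool's z in rad, then the opening, from 0 (shut) to 1 (fully open). In form: x y z yaw gripper; .... A call has 1 to 8 rows; each row shifts and turns the commanded pose from where the row before left it, along the tool's axes as they then stand; what a row does not reach is not made up. A row lasts 1/8 s, in which the tool goes at most 62.5 mm and 10.7 degrees, less where a joint would pass 70% of its speed; a pose out of reach is approached as far as the arm can. A call with a gripper value outside its range is refused whole. The fingers move at their own pace and stop on an object; "grip_force" is the grip in N (left out, the last holds). Time passes only in rows, so rows that do not move let the fingers close. It gives the time, the measured TCP pose, the force and the opening at its end, in the units of the state.
- r.get_obs(): the state, without advancing time (a new reading comes with each control period).
- eyes.grab_frame(name): name is "scene" or "top" or "wrist"; returns a dict with "color" (400x640x3 uint8, blue, green, red), "intrinsics" (3x3 intrinsics, pixels), "D" ([k1, k2, p1, p2, k3] as OpenCV has them; the pictures are not rectified), "R" (3x3) and "t" (3): a world point X has camera coordinates R X + t; the wrist camera has in their place "T_tool_cam" (4x4, takes a point from camera to tool coordinates, whose origin is the TCP and whose axes are the flange's). Camera axes: x right, y down, z forward; pixel columns grow to the right and rows downward; lengths in m; the calibration is good to about 2 mm. A picture is of the moment at which its call begins: read the wrist's pose just before it. There is no depth.
- r.hand_in(): hands the job in, once; it reports no verdict.
Trained networks look in a picture, given as the dict that the camera call returned (one of the last four; its "shot" number tells which), for a name from the list of things; names that differ only in an ending like _2 or _b are one class to them, and where a whole thing is asked for, a point or a joint stands for the part that bears it (a point fixed in the world has none). Each returns a list of dicts, best first, with "confidence" (0 to 1); they miss things now and then, are a little off and sometimes report something else, mostly with a low value. They report only what shows in the picture. A call takes as long as a camera call. They do not tell look-alikes from the thing itself.
- spotter.search_frame(picture, query): "uv" ([column, row] in pixels, amid what is visible of it).
- spotter.trace(picture, query): "pixels" (400x640 bool, what is visible of it) and "uv" ([column, row] in pixels, amid what is visible of it).
- spotter.mark_of(picture, query): "uv" ([column, row] in pixels: a listed point, or the origin of a listed thing).
The state is a dict: "clock": time; "joints": joint angles; "qvel": joint speeds; "tau": joint torques, N m; "tcp_pos": TCP position; "orientation": TCP orientation; "contact_force": force on the tool from outside, world axes, zero at the start; "moment": the same for the moment, N m; "grip_width": finger opening in m.
Only numpy, scipy, OpenCV 4.12 (cv2) and the standard library are available. Lean on these libraries where they do the work, as an engineer would, in place of code of your own. Each camera call takes 0.05 s, during which the arm holds its last target.

## Working session

There is one attempt and no reset: what is moved stays moved. The work goes in short steps, Python scripts to look and compute and a tool call to move; the robot and the scene stay as the last step left them, time stands still between calls to the robot, and variables do not carry over. Pictures are saved under pics/ and viewed, and the job is handed in when it is done.

Besides the shell and the picture viewer there is one more tool, called after "Call:" in YAML: its name, and indented under it one key for each argument. carry_out: Moves the arm, as the interface text tells. Its arguments: {"type":"object","properties":{"series":{"type":"string"},"grip_force":{"type":"number"}},"required":["series"]}

```bash
ls; mkdir -p pics
python3 - <<'E'
from bench import r, eyes, spotter
import cv2
o=r.get_obs(); print(o, r.tip_reach)
for n in("scene","top"):
    f=eyes.grab_frame(n); cv2.imwrite(f"pics/{n}0.png",f["color"]); print(n,f["intrinsics"],f["D"],f["R"],f["t"])
E
```

```text
pics
{'clock': 0.0, 'joints': array([ 1.05293241,  0.47776147,  0.02231866,  1.55647659, -0.011476  ,
        1.1093057 , -0.08306356]), 'qvel': array([ 0.0006674 ,  0.00011607, -0.00053356,  0.00054757,  0.00019875,
        0.00178486,  0.00052839]), 'tau': array([-2.95776517e-04, -5.96448827e+01,  1.60740662e+00, -2.81195945e+01,
        1.24166161e-02,  9.27479676e-03,  1.97520370e-05]), 'tcp_pos': array([ 0.26864849, -0.61853839,  0.21184064]), 'orientation': array([-3.07414549e+00, -6.38940126e-01,  8.05641566e-04]), 'contact_force': array([ 1.11392145, -0.70507779, -0.31896421]), 'moment': array([ 0.03741195, -0.011684  , -0.07250786]), 'grip_width': 0.0856829395167665} 0.008
scene [[389.96942882   0.         323.8422713 ]
 [  0.         389.96942882 202.93530336]
 [  0.           0.           1.        ]] [-0.03275268  0.          0.          0.          0.        ] [[-0.06127576  0.99796909  0.01740598]
 [ 0.74635256  0.05739129 -0.66307171]
 [-0.66272402 -0.02763922 -0.74835349]] [ 0.04277606 -0.38875488  1.7962997 ]
top [[391.39665845   0.         322.9265862 ]
 [  0.         391.39665845 199.29669047]
 [  0.           0.           1.        ]] [0.02848 0.      0.      0.      0.     ] [[-0.01515017 -0.99976968  0.0152005 ]
 [-0.99784517  0.0141469  -0.06406936]
 [ 0.06383956 -0.01613841 -0.99782968]] [-0.00600479  0.60349645  1.36070961]
```

View pics/scene0.png

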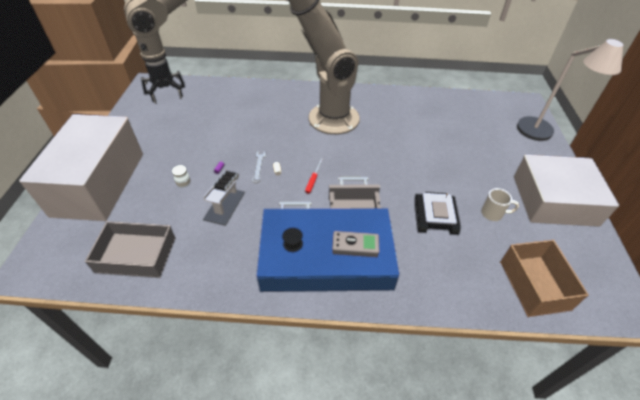

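View pics/top0.png

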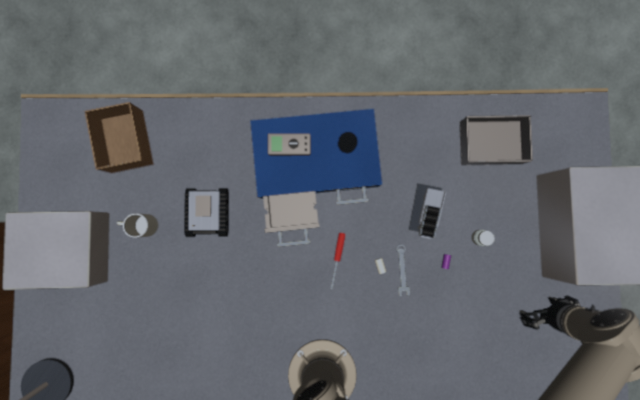

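```bash
cat > h.py <<'E'
import numpy as np, cv2
from bench import r, eyes, spotter
from scipy.spatial.transform import Rotation as Ro
def Rt(f,obs=None):
    if "R" in f: return np.array(f["R"]),np.array(f["t"])
    T=np.eye(4);T[:3,:3]=Ro.from_rotvec(obs["orientation"]).as_matrix();T[:3,3]=obs["tcp_pos"]
    M=np.linalg.inv(T@np.array(f["T_tool_cam"])); return M[:3,:3],M[:3,3]
def unp(f,uv,z,obs=None):
    R,t=Rt(f,obs)
    p=cv2.undistortPoints(np.array(uv,float).reshape(-1,1,2),np.array(f["intrinsics"]),np.array(f["D"])).reshape(-1,2)
    d=np.c_[p,np.ones(len(p))]@R; c=-R.T@t
    return c+d*((z-c[2])/d[:,2])[:,None]
def proj(f,X,obs=None):
    R,t=Rt(f,obs)
    return cv2.projectPoints(np.array(X,float).reshape(-1,1,3),cv2.Rodrigues(R)[0],t,np.array(f["intrinsics"]),np.array(f["D"]))[0].reshape(-1,2)
def crop(f,name,u0,v0,u1,v1,s):
    im=f["color"][v0:v1,u0:u1]; cv2.imwrite("pics/"+name,cv2.resize(im,None,fx=s,fy=s,interpolation=cv2.INTER_CUBIC))
E
python3 - <<'E'
from h import *
T=eyes.grab_frame("top");S=eyes.grab_frame("scene")
crop(T,"t1.png",230,90,490,310,3);
crop(S,"s1.png",180,140,460,300,2.8)
for n,z in dict(chest=0,handle_a=.068,handle_b=.068,tray_b=.018,rack=0,rack_stop=.08,cell_a=.08,rover=0,meter=.095,spool=.095,driver=.01).items():
    for f,k in((T,"T"),(S,"S")):
        for m in spotter.mark_of(f,n)[:4]:
            print(n,k,np.round(m["uv"],1),round(m["confidence"],2),unp(f,m["uv"],z).round(4)[0])
m=spotter.trace(T,"chest")[0]["pixels"]; 
c,_=cv2.findContours(m.astype(np.uint8),0,1); c=max(c,key=cv2.contourArea); print(cv2.minAreaRect(c))
E
```

```text
chest S [326.9 256.1] 0.86 [0.7564 0.0138 0.    ]
chest S [226.4 179.9] 0.54 [ 0.4308 -0.3983  0.    ]
handle_a T [296.4 243.1] 0.77 [0.4535 0.0776 0.068 ]
handle_a T [355.4 204.4] 0.58 [ 0.5813 -0.1243  0.068 ]
handle_a S [298.2 205.8] 0.62 [ 0.6019 -0.096   0.068 ]
handle_a S [351.8 179.5] 0.6 [0.4587 0.0875 0.068 ]
handle_b T [296.4 243.1] 0.77 [0.4535 0.0776 0.068 ]
handle_b T [355.4 204.4] 0.58 [ 0.5813 -0.1243  0.068 ]
handle_b S [298.2 205.8] 0.62 [ 0.6019 -0.096   0.068 ]
handle_b S [351.8 179.5] 0.6 [0.4587 0.0875 0.068 ]
rack T [423.  209.4] 0.6 [ 0.5633 -0.3726  0.    ]
rack S [226.9 202. ] 0.92 [ 0.5447 -0.3702  0.    ]
rack S [317.4 178.3] 0.65 [ 0.3942 -0.0441  0.    ]
rack_stop T [424.7 231.2] 0.58 [ 0.4872 -0.3542  0.08  ]
rack_stop S [232.5 175.3] 0.81 [ 0.4832 -0.3499  0.08  ]
cell_a T [429.1 231.1] 0.71 [ 0.4874 -0.369   0.08  ]
cell_a T [432.  209.8] 0.68 [ 0.5588 -0.3811  0.08  ]
cell_a T [444.4 262.3] 0.53 [ 0.3828 -0.4165  0.08  ]
cell_a T [377.4 263.5] 0.5 [ 0.3821 -0.1925  0.08  ]
cell_a S [228.  183.7] 0.61 [ 0.5268 -0.3567  0.08  ]
cell_a S [228.8 177.3] 0.51 [ 0.4945 -0.3611  0.08  ]
cell_a S [222.3 187.9] 0.48 [ 0.549  -0.3722  0.08  ]
cell_a S [220.4 167.8] 0.46 [ 0.4473 -0.4035  0.08  ]
rover T [210.3 210. ] 0.66 [0.5722 0.3847 0.    ]
rover S [433.7 216.7] 0.88 [0.5579 0.3921 0.    ]
meter T [288.9 145.2] 0.97 [0.782  0.0978 0.095 ]
meter T [295.1 242. ] 0.41 [0.4584 0.0805 0.095 ]
meter S [356.4 244.9] 0.77 [0.7719 0.1042 0.095 ]
spool T [346.  147.7] 0.86 [ 0.7712 -0.0938  0.095 ]
spool T [422.9 210.2] 0.61 [ 0.5574 -0.3463  0.095 ]
spool S [292.8 242.5] 0.97 [ 0.7774 -0.0936  0.095 ]
driver T [334.8 258.8] 0.64 [ 0.3938 -0.0536  0.01  ]
driver S [314.8 178. ] 0.52 [ 0.4034 -0.0537  0.01  ]
((315.27435302734375, 153.43260192871094), (78.91199493408203, 126.7610092163086), 84.52262878417969)
```

View pics/t1.png

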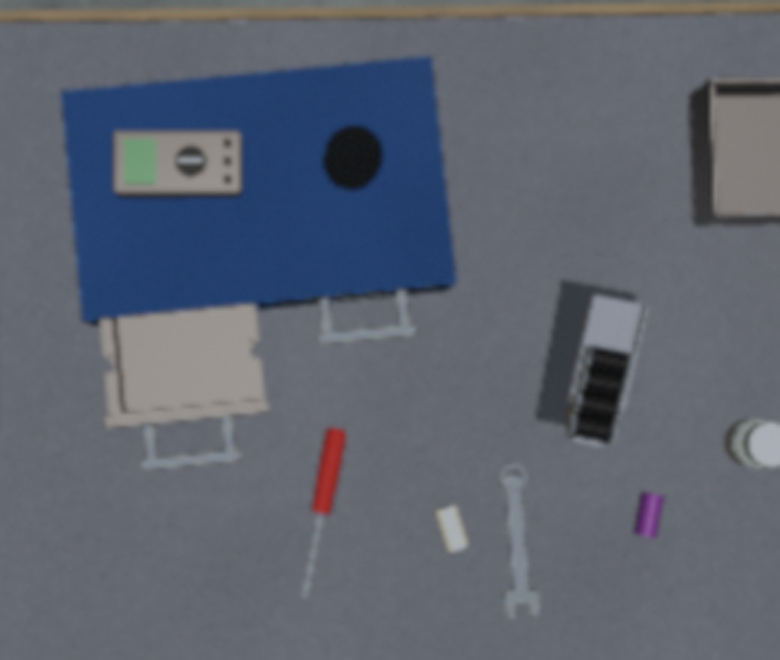

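View pics/s1.png

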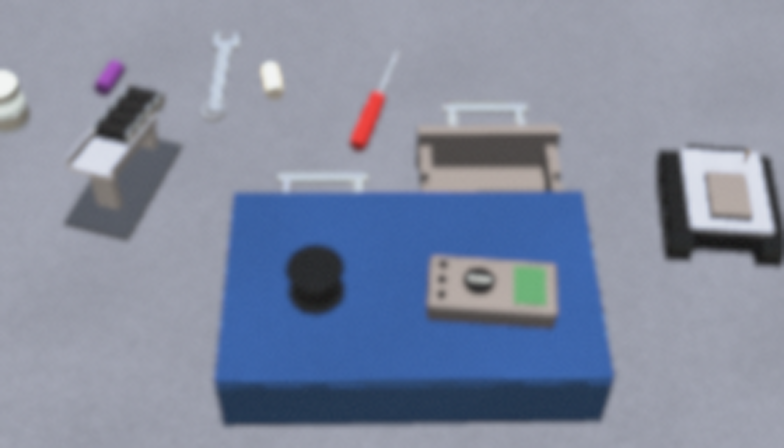

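```bash
cat > fit.py <<'E'
from h import *
from scipy.optimize import least_squares
T=eyes.grab_frame("top");S=eyes.grab_frame("scene")
tp=lambda a:np.array(a)/3+[230,90]-1/3; sp=lambda a:np.array(a)/2.8+[180,140]-.3
C=np.array([[.13,.21],[.13,-.21],[-.13,-.21],[-.13,.21]])
ct=tp([(62,91),(432,57),(455,287),(83,322)]); cs=sp([(612,379),(218,383),(235,192),(584,192)])
def W(p,xy,z):
    c,s=np.cos(p[2]),np.sin(p[2]); xy=np.asarray(xy); return np.c_[xy@np.array([[c,s],[-s,c]])+p[:2],np.full(len(xy),z)]
def res(p):
    q=p[3]
    A=W(p,C,.095); Hb=W(p,[[-.175,-.105-.056],[-.175,-.1055+.056]],.07); Ha=W(p,[[-.175-q,.1055-.056],[-.175-q,.1055+.056]],.07)
    return np.r_[proj(T,A)-ct,proj(S,A)-cs,proj(T,Hb)-tp([(413,332),(321,339)]),proj(T,Ha)-tp([(240,457),(143,464)]),
      proj(S,Hb)-sp([(278,177),(367,178)]),proj(S,Ha)-sp([(443,106),(527,107)])].ravel()
s=least_squares(res,[.75,.01,.08,.12],loss="soft_l1"); p=s.x
print(p,np.degrees(p[2])); print(res(p).reshape(-1,2).round(1).tolist())
print("handle_a",W(p,[[-.175-p[3],.1055]],.068),"handle_b",W(p,[[-.175,-.1055]],.068),"a shut",W(p,[[-.175,.1055]],.068))
# rack: cells
for uv,z in (((593,426),.093),((600,402),.093),((605,380),.093),((611,357),.093)): print(unp(T,tp([uv]),z))
E
python3 fit.py
```

```text
[0.75723729 0.00920417 0.08088721 0.12201788] 4.63449587185109
[[-0.8, -0.3], [-0.1, -0.2], [0.2, -0.6], [-1.2, -0.4], [0.4, -0.4], [-2.6, -0.7], [-1.1, -0.2], [-0.8, -0.6], [0.1, -0.4], [-1.8, 0.4], [-0.5, -0.2], [-1.4, 0.7], [-0.5, 0.0], [-0.2, -0.4], [-0.4, 0.5], [-0.2, 0.1]]
handle_a [[0.45266623 0.09036047 0.068     ]] handle_b [[ 0.59133377 -0.11009072  0.068     ]] a shut [[0.57428517 0.10021939 0.068     ]]
[[ 0.48583421 -0.35930751  0.093     ]]
[[ 0.512265   -0.36796561  0.093     ]]
[[ 0.53658169 -0.37434059  0.093     ]]
[[ 0.56205776 -0.38187428  0.093     ]]
```

```bash
cat > go.py <<'E'
# usage: go.py x y z yawdeg [x y z yawdeg ...]: prints tool-frame shifts (cm) & turn with world-yaw of tool x
import sys; from h import *
o=r.get_obs(); R=Ro.from_rotvec(o["orientation"]).as_matrix(); p=o["tcp_pos"]
yaw=np.arctan2(R[1,0],R[0,0]); print("t",o["clock"],"tcp",p.round(4),"yaw",np.degrees(yaw).round(2),"zaxis",R[:,2].round(3),"F",o["contact_force"].round(1),"w",round(o["grip_width"],4))
a=list(map(float,sys.argv[1:]))
for i in range(0,len(a),4):
    q=np.array(a[i:i+3]); d=(R.T@(q-p))*100; t=-(np.radians(a[i+3])-yaw)
    print("shift",d.round(2),"turn",round(t,3)); 
    yaw=np.radians(a[i+3]);c,s=np.cos(yaw),np.sin(yaw); R=np.array([[c,s,0],[s,-c,0],[0,0,-1.]]);p=q
E
python3 go.py .269 -.619 .212 4.63  .46 -.2 .2 4.63 .423 .088 .18 4.63 .423 .088 .053 4.63
```

```text
t 1.45 tcp [ 0.269  -0.6191  0.2128] yaw 23.48 zaxis [ 0.  0. -1.] F [-0.  -0.  -0.2] w 0.0859
shift [ 0.01 -0.01  0.08] turn 0.329
shift [ 22.42 -40.22   1.2 ] turn -0.0
shift [ -1.36 -29.     2.  ] turn -0.0
shift [ 0.   0.  12.7] turn -0.0
```

Call:
carry_out:
  series: "0 0 0 0.165 0; 0 0 0 0.164 0; 2.8 -5 0.1 0 0; 2.8 -5 0.1 0 0; 2.8 -5 0.1 0 0; 2.8 -5 0.1 0 0; 2.8 -5 0.1 0 0; 2.8 -5 0.1 0 0"
  grip_force: 30

```text
clock: 2.45
tcp_pos: [0.4129, -0.3049, 0.2071]
orientation: [3.139, 0.127, 0.001]
contact_force: [-0.0, -0.7, 0.7]
grip_width: 0.0003
```

```bash
python3 go.py .44 -.2 .2 4.63 .423 .088 .18 4.63 .423 .088 .053 4.63
```

```text
t 2.45 tcp [ 0.4129 -0.3049  0.2071] yaw 4.62 zaxis [ 0.001 -0.001 -1.   ] F [-0.  -0.7  0.7] w 0.0003
shift [  3.55 -10.24   0.71] turn -0.0
shift [  0.63 -28.84   2.  ] turn -0.0
shift [ 0.   0.  12.7] turn -0.0
```

Call:
carry_out:
  series: "1.8 -5.1 0.3 0 0; 1.8 -5.1 0.4 0 0; 0.1 -4.8 0.3 0 0; 0.1 -4.8 0.3 0 0; 0.1 -4.8 0.3 0 0; 0.1 -4.8 0.3 0 0; 0.1 -4.8 0.4 0 0; 0.1 -4.8 0.4 0 0"

```text
clock: 3.45
tcp_pos: [0.4226, 0.0871, 0.1801]
orientation: [-3.139, -0.126, -0.002]
contact_force: [-0.5, -0.1, 0.4]
grip_width: 0.0001
```

Call:
carry_out:
  series: "0 0 0 0 0; 0 0 0 0 0"

```text
clock: 3.7
tcp_pos: [0.4226, 0.0851, 0.1798]
orientation: [3.139, 0.127, 0.0]
contact_force: [0.7, -0.5, 0.4]
grip_width: 0.0
```

```bash
python3 go.py .423 .088 .18 4.63 .423 .088 .053 4.63
python3 - <<'E'
from h import *
o=r.get_obs(); f=eyes.grab_frame("wrist"); cv2.imwrite("pics/w1.png",f["color"])
print(proj(f,[[.4527,.0904,.068]],o),f["T_tool_cam"])
for m in spotter.mark_of(f,"handle_a"): print(m["uv"],m["confidence"],unp(f,m["uv"],.068,o))
E
```

```text
t 3.7 tcp [0.4226 0.0851 0.1798] yaw 4.63 zaxis [ 0. -0. -1.] F [ 0.7 -0.5  0.4] w 0.0
shift [ 0.06 -0.29 -0.02] turn -0.0
shift [ 0.   0.  12.7] turn -0.0
[[314.09938727 150.02155407]] [[ 6.97180965e-04 -9.56007359e-01 -2.93341854e-01  7.51137718e-02]
 [ 9.99999757e-01  6.59982850e-04  2.25785491e-04  7.34172250e-05]
 [-2.22519975e-05 -2.93341940e-01  9.56007587e-01 -1.61315974e-01]
 [ 0.00000000e+00  0.00000000e+00  0.00000000e+00  1.00000000e+00]]
[310.4, 149.3] 0.82 [[0.45304088 0.09341589 0.068     ]]
```

View pics/w1.png

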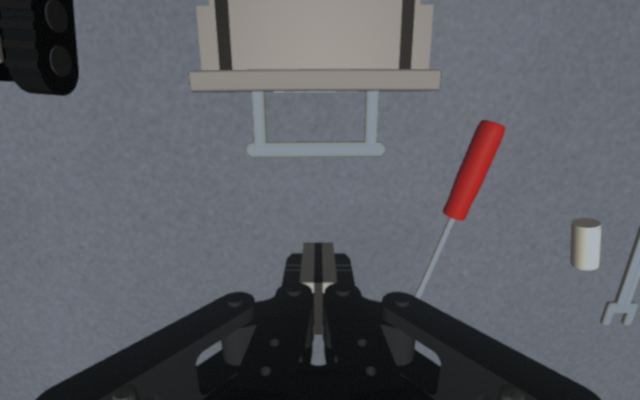

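Call:
carry_out:
  series: "0 -0.7 4.2 0 0; 0 0 4.2 0 0; 0 0 4.3 0 0; 0 0 0 0 0; 1 0 0 0 0; 1.5 0 0 0 0; 1.5 0 0 0 0; 1.5 0 0 0 0"

```text
clock: 4.8
tcp_pos: [0.4796, 0.0972, 0.0543]
orientation: [-3.139, -0.126, -0.005]
contact_force: [-2.1, -0.9, 7.6]
grip_width: 0.0
```

Call:
carry_out:
  series: "1.5 0 0 0 0; 1.5 0 0 0 0; 1.5 0 0 0 0; 1 0 0 0 0; 0.8 0 0 0 0; 0.6 0 0 0 0; 0.4 0 0 0 0; 0 0 0 0 0"

```text
clock: 5.8
tcp_pos: [0.5527, 0.1034, 0.0545]
orientation: [-3.138, -0.126, -0.007]
contact_force: [0.7, 0.5, 4.6]
grip_width: 0.0
```

```bash
python3 go.py .574 .100 .053 4.63
python3 - <<'E'
from h import *
f=eyes.grab_frame("top"); crop(f,"t2.png",230,90,490,310,3)
E
```

```text
t 5.8 tcp [0.5527 0.1034 0.0545] yaw 4.6 zaxis [ 0.004  0.001 -1.   ] F [0.7 0.5 4.6] w 0.0
shift [2.09 0.51 0.16] turn -0.0
```

View pics/t2.png

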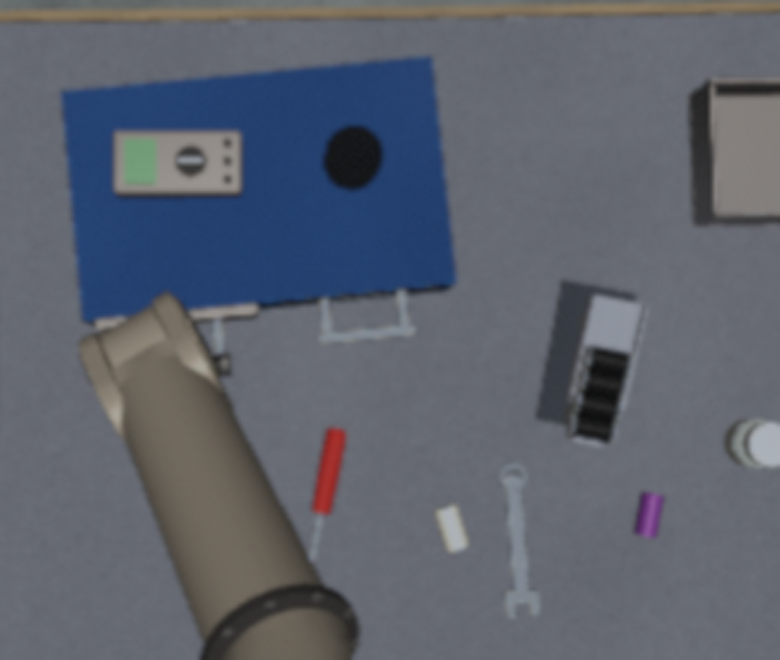

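Call:
carry_out:
  series: "0.3 0 0 0 0; 0.3 0 0 0 0; 0.3 0 0 0 0; 0 0 0 0 0"

```text
clock: 6.35
tcp_pos: [0.5612, 0.1041, 0.0545]
orientation: [-3.138, -0.126, -0.006]
contact_force: [-0.2, -0.4, 6.5]
grip_width: 0.0
```

Call:
carry_out:
  series: "0.2 0 0 0 0; 0 0 0 0 0"

```text
clock: 6.6
tcp_pos: [0.563, 0.1043, 0.0544]
orientation: [-3.138, -0.126, -0.006]
contact_force: [-1.1, -0.1, 6.0]
grip_width: 0.0
```

Call:
carry_out:
  series: "0.2 0 0 0 0; 0 0 0 0 0; 0.2 0 0 0 0; 0 0 0 0 0"

```text
clock: 7.1
tcp_pos: [0.5635, 0.1043, 0.0541]
orientation: [3.138, 0.127, -0.005]
contact_force: [-11.3, -1.2, 15.5]
grip_width: -0.0
```

```bash
python3 go.py .574 .100 .053 4.63
python3 - <<'E'
from h import *
o=r.get_obs();f=eyes.grab_frame("wrist"); cv2.imwrite("pics/w2.png",f["color"])
f=eyes.grab_frame("scene"); crop(f,"s2.png",230,150,430,290,4)
E
```

```text
t 7.1 tcp [0.5635 0.1043 0.0541] yaw 4.64 zaxis [-0.003 -0.001 -1.   ] F [-11.3  -1.2  15.5] w -0.0
shift [1.02 0.51 0.11] turn 0.0
```

View pics/w2.png

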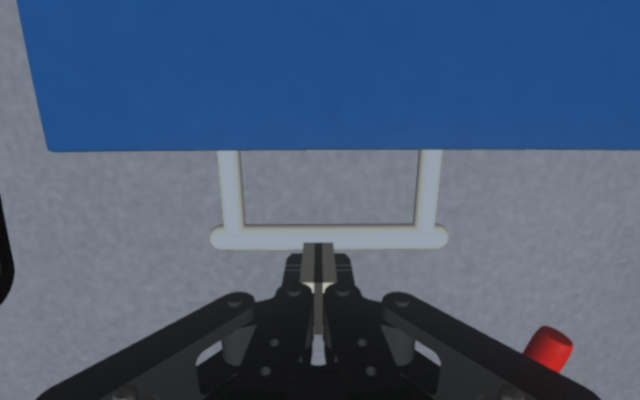

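View pics/s2.png

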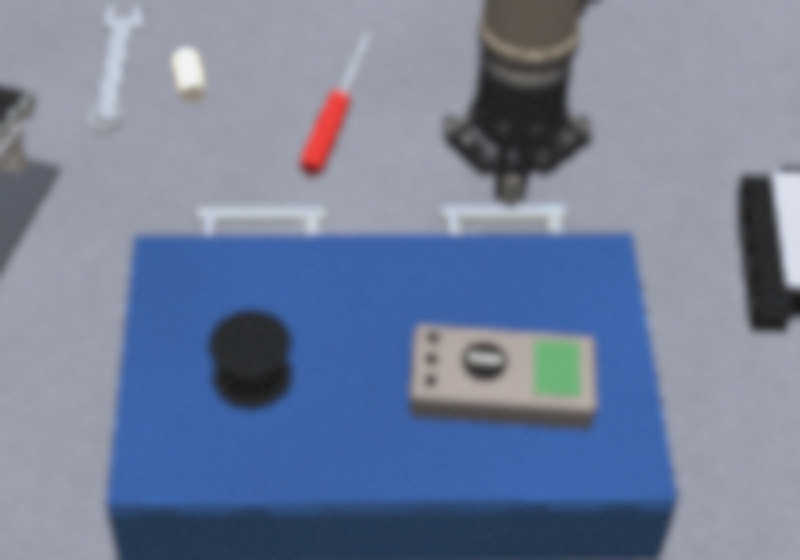

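Call:
carry_out:
  series: "-1 0 0 0 0; -1 0 -4 0 0; 0 0 -6 0 0; 0.5 5 -2 0 0; 0.5 5 0 0 0; 0.5 5 0 0 0; 0.5 4.5 0 0 0; 0 0 0 0 0"

```text
clock: 8.2
tcp_pos: [0.5809, -0.0959, 0.173]
orientation: [3.137, 0.115, 0.001]
contact_force: [0.4, 1.0, -0.3]
grip_width: 0.0001
```

```bash
cat > hb.py <<'E'
from h import *
o=r.get_obs(); f=eyes.grab_frame("wrist"); cv2.imwrite("pics/w3.png",f["color"])
print(proj(f,[[.5913,-.110,.068]],o))
for m in spotter.mark_of(f,"handle_b"): print(m["uv"],m["confidence"],unp(f,m["uv"],.068,o))
E
python3 go.py .6167 -.108 .056 4.63; python3 hb.py
```

```text
t 8.2 tcp [ 0.5809 -0.0959  0.173 ] yaw 4.19 zaxis [ 0.001 -0.002 -1.   ] F [ 0.4  1.  -0.3] w 0.0001
shift [ 3.48  1.44 11.7 ] turn -0.008
[[335.83393117 177.50905694]]
[75.4, 180.0] 0.9 [[0.57390702 0.10309292 0.068     ]]
[337.7, 177.3] 0.55 [[ 0.5915825  -0.11148221  0.068     ]]
```

View pics/w3.png

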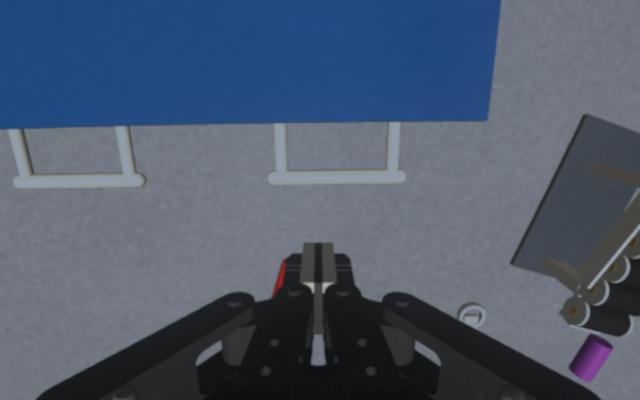

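Call:
carry_out:
  series: "1.8 0.7 0 -0.008 0; 1.7 0.6 0 0 0; 0 0 4 0 0; 0 0 0 0 0"

```text
clock: 8.8
tcp_pos: [0.614, -0.0981, 0.1302]
orientation: [-3.137, -0.144, 0.009]
contact_force: [-0.5, -0.3, 0.4]
grip_width: 0.0003
```

```bash
python3 go.py .617 -.109 .058 4.63; python3 hb.py
```

```text
t 8.8 tcp [ 0.614  -0.0981  0.1302] yaw 5.25 zaxis [-0.006  0.001 -1.   ] F [-0.5 -0.3  0.4] w 0.0003
shift [0.24 1.12 7.22] turn 0.011
[[331.51139009 236.38339713]]
[333.7, 235.4] 0.73 [[ 0.59220339 -0.11147315  0.068     ]]
[44.3, 232.2] 0.63 [[0.57419753 0.09945749 0.068     ]]
```

View pics/w3.png

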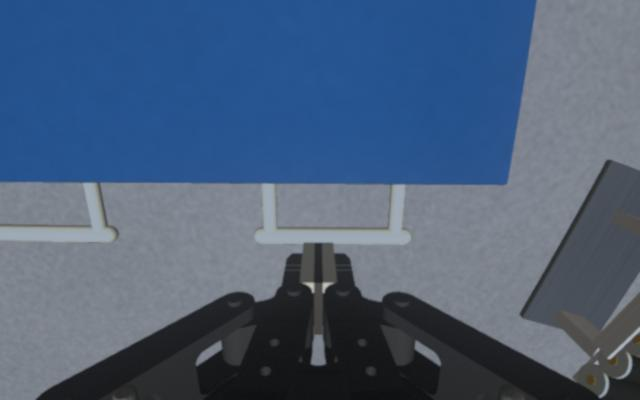

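Call:
carry_out:
  series: "0.2 0.6 0 0.01 0; 0 0.5 0 0 0; 0 0 0 0 0"

```text
clock: 9.28
tcp_pos: [0.6195, -0.1122, 0.1335]
orientation: [3.139, 0.122, 0.002]
contact_force: [0.0, 0.4, -0.6]
grip_width: -0.0002
```

```bash
python3 go.py .617 -.109 .058 4.63
```

```text
t 9.275 tcp [ 0.6195 -0.1122  0.1335] yaw 4.44 zaxis [ 0.001 -0.001 -1.   ] F [ 0.   0.4 -0.6] w -0.0002
shift [-0.23 -0.34  7.55] turn -0.003
```

Settled close enough; a small correction, then down behind the bar.

Call:
carry_out:
  series: "-0.2 -0.2 0 0 0; 0 0 2.5 0 0; 0 0 0 0 0; 0 0 2.5 0 0; 0 0 2.5 0 0; 0 0 0 0 0"

```text
clock: 10.02
tcp_pos: [0.6158, -0.1089, 0.0569]
orientation: [-3.139, -0.124, 0.005]
contact_force: [0.8, -0.1, 1.3]
grip_width: 0.0005
```

```bash
python3 go.py .617 -.109 .058 4.63; python3 hb.py
```

```text
t 10.025 tcp [ 0.6158 -0.1089  0.0569] yaw 4.53 zaxis [-0.003  0.    -1.   ] F [ 0.8 -0.1  1.3] w 0.0005
shift [ 0.12  0.02 -0.12] turn -0.002
[[315.90104129 296.85094225]]
```

View pics/w3.png

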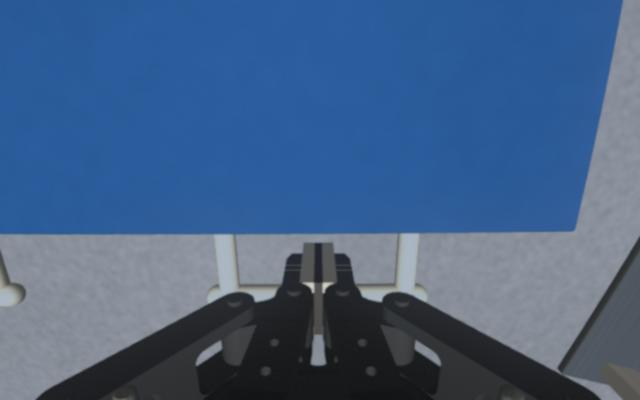

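Call:
carry_out:
  series: "-1 0 0 0 0; -1.5 0 0 0 0; -1.5 0 0 0 0; -1.5 0 0 0 0; -1.5 0 0 0 0; -1.5 0 0 0 0; -1.2 0 0 0 0; -0.8 0 0 0 0"

```text
clock: 11.12
tcp_pos: [0.5116, -0.1176, 0.0578]
orientation: [3.139, 0.123, -0.0]
contact_force: [-0.2, -0.4, 0.4]
grip_width: 0.0003
```

Call:
carry_out:
  series: "-0.8 0 0 0 0; -0.8 0 0 0 0; -0.6 0 0 0 0; -0.3 0 0 0 0; 0 0 0 0 0"

```text
clock: 11.75
tcp_pos: [0.4874, -0.1195, 0.0578]
orientation: [3.139, 0.124, 0.0]
contact_force: [-0.3, 0.2, -0.4]
grip_width: -0.0
```

```bash
python3 go.py .617 -.109 .058 4.63
cat > q.py <<'E'
from h import *
import sys
f=eyes.grab_frame("scene"); crop(f,sys.argv[1],180,140,440,300,3)
f=eyes.grab_frame("top"); crop(f,"t"+sys.argv[1],230,90,490,310,3)
E
python3 q.py s3.png
```

```text
t 11.75 tcp [ 0.4874 -0.1195  0.0578] yaw 4.51 zaxis [ 0. -0. -1.] F [-0.3  0.2 -0.4] w -0.0
shift [13.   -0.03 -0.02] turn -0.002
```

View pics/s3.png

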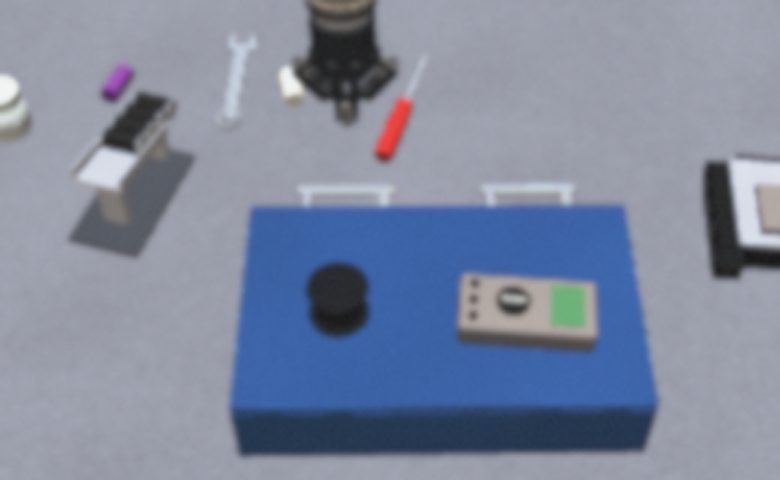

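View pics/ts3.png

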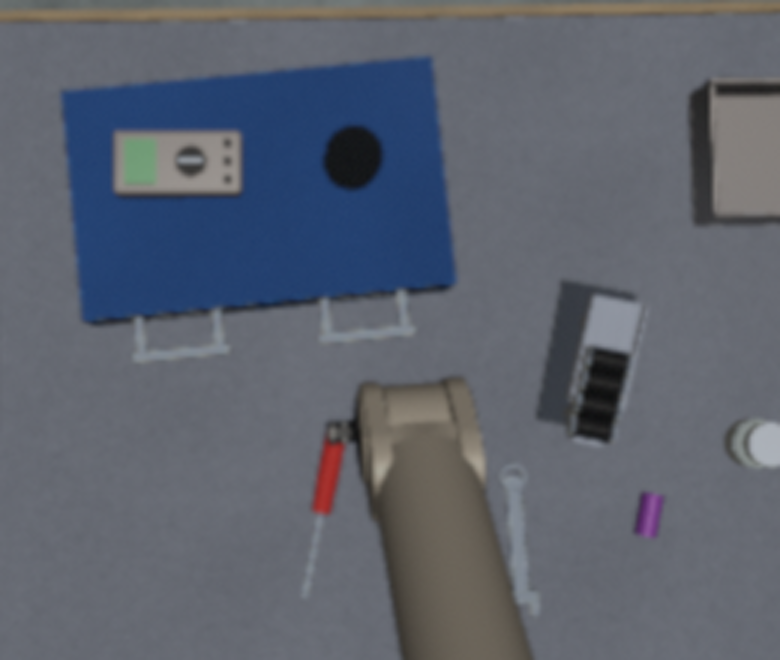

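Run:
```python
from h import *
f=eyes.grab_frame("wrist"); T=np.linalg.inv(np.array(f["T_tool_cam"]))
for x in(-.011,0,.011):
  for y in(-.0125,.0125):
    P=np.array([[x,y,h] for h in(.008,-.003,-.011,-.02,-.03)])
    print(x,y,cv2.projectPoints(P@T[:3,:3].T+T[:3,3],np.zeros(3),np.zeros(3),f["intrinsics"],f["D"])[0].reshape(-1,2).round().tolist())
cv2.imwrite("pics/w4.png",f["color"][200:400,160:480].repeat(2,0).repeat(2,1))
```

```text
-0.011 -0.0125 [[295.0, 256.0], [294.0, 265.0], [292.0, 273.0], [291.0, 283.0], [289.0, 295.0]]
-0.011 0.0125 [[340.0, 256.0], [342.0, 265.0], [343.0, 273.0], [344.0, 283.0], [346.0, 295.0]]
0 -0.0125 [[295.0, 237.0], [293.0, 246.0], [292.0, 253.0], [291.0, 262.0], [289.0, 273.0]]
0 0.0125 [[341.0, 237.0], [342.0, 246.0], [343.0, 253.0], [345.0, 262.0], [346.0, 273.0]]
0.011 -0.0125 [[294.0, 218.0], [293.0, 226.0], [291.0, 232.0], [290.0, 240.0], [288.0, 250.0]]
0.011 0.0125 [[341.0, 218.0], [343.0, 226.0], [344.0, 232.0], [345.0, 240.0], [347.0, 250.0]]
```

View pics/w4.png

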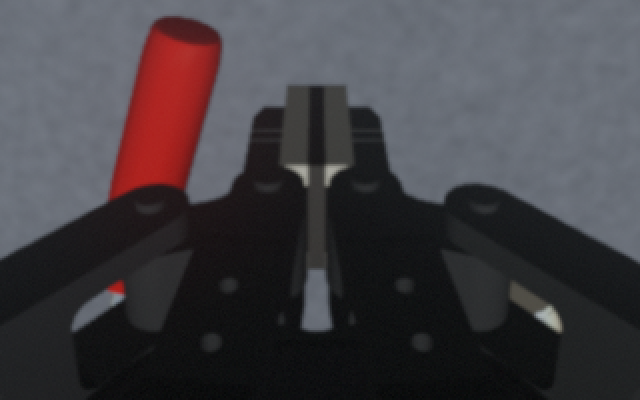

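Call:
carry_out:
  series: "0 1 1.5 0 0; 0 0 1.5 0 0; 0 0 1 0 0; 0 0 0.5 0 0; 0 0 0 0 0"

```text
clock: 12.52
tcp_pos: [0.488, -0.1291, 0.0123]
orientation: [-3.139, -0.124, 0.001]
contact_force: [0.4, -0.2, 0.9]
grip_width: 0.0
```

Call:
carry_out:
  series: "0 0 0.5 0 0; 0 0 0.3 0 0; 0 0 0.2 0 0; 0 0 0 0 0"

```text
clock: 13.02
tcp_pos: [0.4882, -0.1294, 0.0027]
orientation: [-3.139, -0.124, 0.0]
contact_force: [0.9, -0.4, 0.8]
grip_width: -0.0004
```

Call:
carry_out:
  series: "0 0 0.4 0 0; 0 0 0.4 0 0; 0 0 0.2 0 0; 0 0 0 0 0"

```text
clock: 13.52
tcp_pos: [0.488, -0.1294, -0.0074]
orientation: [-3.139, -0.124, 0.001]
contact_force: [-0.1, -0.0, -0.2]
grip_width: 0.0002
```

Call:
carry_out:
  series: "0 0 0.3 0 0; 0 0 0.2 0 0; 0 0 0.2 0 0; 0 0 0 0 0"

```text
clock: 14.02
tcp_pos: [0.4881, -0.1294, -0.0144]
orientation: [-3.139, -0.124, 0.0]
contact_force: [-0.8, 0.3, 0.0]
grip_width: -0.0
```

Call:
carry_out:
  series: "0 0 0.2 0 0; 0 0 0.2 0 0; 0 0 0 0 0"

```text
clock: 14.4
tcp_pos: [0.4882, -0.1294, -0.0183]
orientation: [3.139, 0.124, -0.0]
contact_force: [-0.5, 0.1, -0.1]
grip_width: -0.0001
```

Call:
carry_out:
  series: "0 0 0.2 0 0; 0 0 0.1 0 0; 0 0 0 0 0"

```text
clock: 14.78
tcp_pos: [0.4883, -0.1295, -0.0186]
orientation: [3.138, 0.124, 0.0]
contact_force: [-10.3, 2.2, 37.2]
grip_width: -0.0002
```

Call:
carry_out:
  series: "0 0 -0.5 0 0; 0 0 -4 0 0; 0 0 -5 0 0; 0.8 -5.5 -1 0 0; 0.8 -5.5 0 0 0; 0.8 -5.5 0 0 0; 0.4 -5.8 0 0 0; 0 0 0 0 0"

```text
clock: 15.78
tcp_pos: [0.4983, 0.1011, 0.0841]
orientation: [-3.136, -0.138, -0.001]
contact_force: [-0.6, -0.2, 0.2]
grip_width: -0.0001
```

```bash
python3 go.py .536 .1 .030 4.63
```

```text
t 15.775 tcp [0.4983 0.1011 0.0841] yaw 5.02 zaxis [ 0.001  0.003 -1.   ] F [-0.6 -0.2  0.2] w -0.0001
shift [3.74 0.46 5.41] turn 0.007
```

Call:
carry_out:
  series: "0 0.2 2.7 0.007 0; 0 0 2.7 0 0; 2 0 0 0 0; 1.7 0 0 0 0; 1.2 0 0 0 0; 0.5 0 0 0 0; 0 0 0 0 0"

```text
clock: 16.65
tcp_pos: [0.5525, 0.0967, 0.0297]
orientation: [3.139, 0.112, -0.0]
contact_force: [-0.2, 0.8, -0.1]
grip_width: 0.0002
```

Call:
carry_out:
  series: "0.2 0 0 0 0; 0.2 0 0 0 0; 0 0 0 0 0"

```text
clock: 17.02
tcp_pos: [0.5566, 0.0973, 0.0299]
orientation: [3.14, 0.113, 0.0]
contact_force: [0.6, 0.3, -0.4]
grip_width: 0.0003
```

Call:
carry_out:
  series: "0.2 0 0 0 0; 0.2 0 0 0 0; 0 0 0 0 0"

```text
clock: 17.4
tcp_pos: [0.5573, 0.0973, 0.0293]
orientation: [3.138, 0.114, -0.01]
contact_force: [-8.5, -0.1, 6.4]
grip_width: -0.0003
```

Call:
carry_out:
  series: "0.2 0 0 0 0; 0 0 0 0 0; 0.1 0 0 0 0; 0 0 0 0 0"

```text
clock: 17.9
tcp_pos: [0.5572, 0.0972, 0.0289]
orientation: [3.137, 0.114, -0.018]
contact_force: [-16.9, -0.6, 12.8]
grip_width: 0.0
```

Call:
carry_out:
  series: "-1.5 0 0 0 0; 0 0 -5 0 0; 0 0 -4.5 0 0; 1.3 5.2 0 0 0; 1.3 5.2 0 0 0; 1.3 5.2 0 0 0; 1.3 5.2 0 0 0; 0 0 0 0 0"

```text
clock: 18.9
tcp_pos: [0.6159, -0.1138, 0.1246]
orientation: [3.137, 0.099, 0.002]
contact_force: [-0.7, 1.0, 0.8]
grip_width: -0.0
```

```bash
python3 go.py .617 -.110 .032 4.63
```

```text
t 18.9 tcp [ 0.6159 -0.1138  0.1246] yaw 3.62 zaxis [ 0.001 -0.003 -1.   ] F [-0.7  1.   0.8] w -0.0
shift [ 0.12 -0.4   9.26] turn -0.018
```

Call:
carry_out:
  series: "0 -0.2 2 -0.01 0; 0 0 0 0 0; 0 0 0 0 0"

```text
clock: 19.27
tcp_pos: [0.6149, -0.1034, 0.1044]
orientation: [-3.138, -0.132, 0.001]
contact_force: [0.7, -0.5, -0.1]
grip_width: 0.0002
```

```bash
python3 go.py .617 -.110 .032 4.63
```

```text
t 19.275 tcp [ 0.6149 -0.1034  0.1044] yaw 4.82 zaxis [-0.001  0.001 -1.   ] F [ 0.7 -0.5 -0.1] w 0.0002
shift [0.16 0.68 7.24] turn 0.003
```

Call:
carry_out:
  series: "0.1 0.5 2.4 0 0; 0 0 2.4 0 0; 0 0 2.4 0 0; 0 0 0 0 0; -0.8 0 0 0 0; -0.8 0 0 0 0; -1.2 0 0 0 0; 0 0 0 0 0"

```text
clock: 20.27
tcp_pos: [0.5871, -0.1129, 0.0332]
orientation: [3.138, 0.128, -0.002]
contact_force: [-0.2, -0.2, -0.7]
grip_width: -0.0003
```

```bash
python3 go.py .617 -.110 .032 4.63;python3 hb.py
```

```text
t 20.275 tcp [ 0.5871 -0.1129  0.0332] yaw 4.65 zaxis [-0.001 -0.001 -1.   ] F [-0.2 -0.2 -0.7] w -0.0003
shift [ 3.   -0.04  0.12] turn 0.0
[[311.56842009 269.6252744 ]]
```

View pics/w3.png

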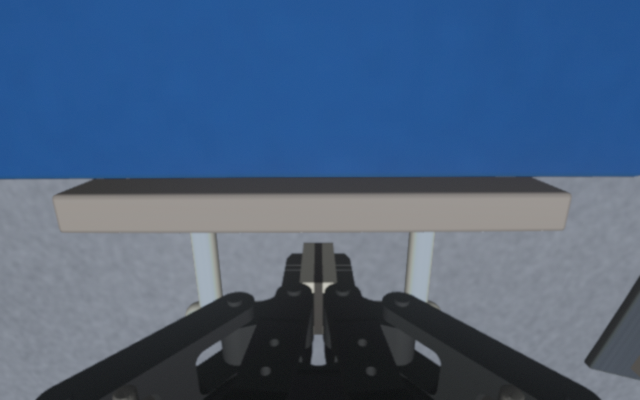

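Call:
carry_out:
  series: "-1 0 0 0 0; -1.5 0 0 0 0; -1.5 0 0 0 0; -1.5 0 0 0 0; -1.5 0 0 0 0; -1.2 0 0 0 0; -0.9 0 0 0 0; -0.6 0 0 0 0"

```text
clock: 21.38
tcp_pos: [0.4915, -0.1203, 0.0328]
orientation: [3.139, 0.128, -0.0]
contact_force: [3.2, -0.6, -0.2]
grip_width: 0.0
```

Call:
carry_out:
  series: "-0.5 0 0 0 0; -0.4 0 0 0 0; -0.3 0 0 0 0; 0 0 0 0 0"

```text
clock: 21.88
tcp_pos: [0.4795, -0.121, 0.0327]
orientation: [-3.139, -0.128, 0.002]
contact_force: [0.3, 0.6, 0.7]
grip_width: 0.0004
```

```bash
python3 go.py .617 -.110 .032 4.63;python3 q.py s4.png
```

```text
t 21.875 tcp [ 0.4795 -0.121   0.0327] yaw 4.69 zaxis [-0.001  0.    -1.   ] F [0.3 0.6 0.7] w 0.0004
shift [13.79  0.03  0.05] turn 0.001
```

View pics/s4.png

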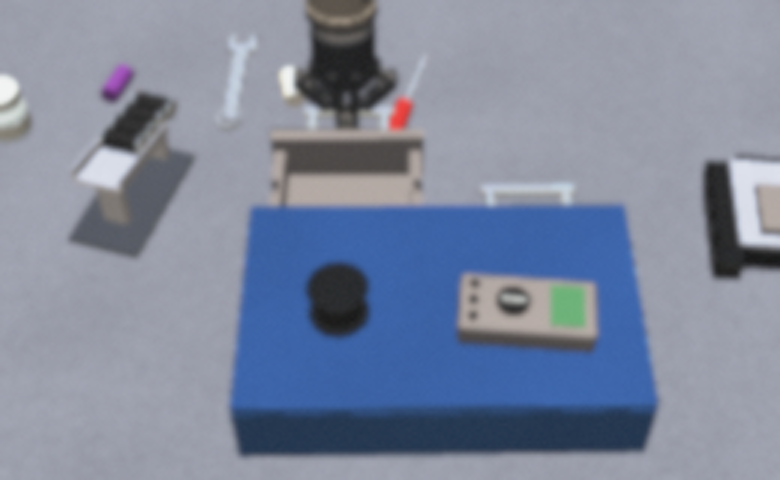

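View pics/ts4.png

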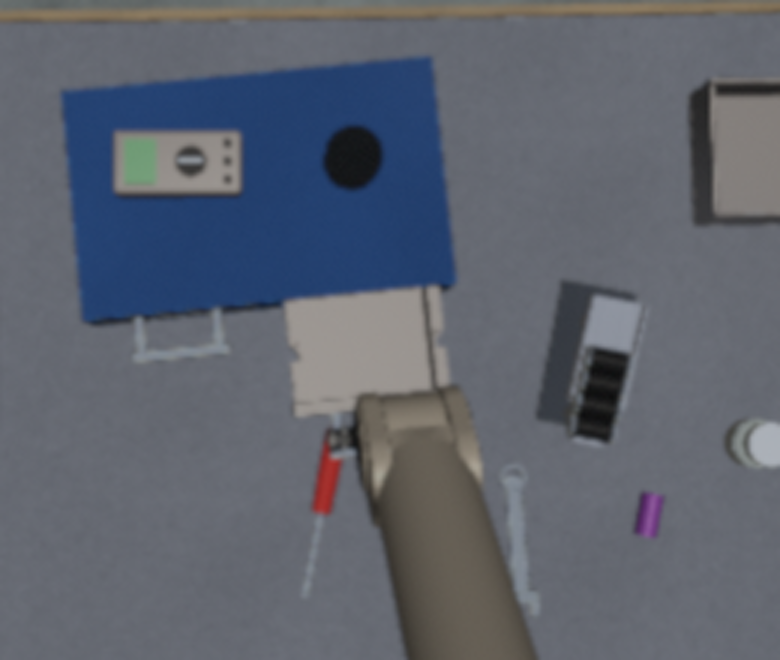

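Call:
carry_out:
  series: "0.6 0 0 0 0; 0 0 -5 0 0; 0 0 -5 0 1; 0 0 -4 0 1; 0 5.5 0 0 1; 0 5.8 0 0 1; 0 5.8 0 0 1; 0 5.8 0 0 1"

```text
clock: 22.98
tcp_pos: [0.5052, -0.3505, 0.1728]
orientation: [-3.139, -0.129, -0.0]
contact_force: [1.1, 0.2, -0.2]
grip_width: 0.0855
```

Call:
carry_out:
  series: "0 0 0 0.123 1; 0 0 0 0.123 1; 0 0 0 0.123 1; 0 0 0 0 1"

```text
clock: 23.48
tcp_pos: [0.505, -0.3486, 0.1725]
orientation: [-3.109, 0.447, 0.001]
contact_force: [1.1, 0.5, -0.5]
grip_width: 0.0856
```

```bash
cat > cv.py <<'E'
from h import *
import sys
o=r.get_obs(); f=eyes.grab_frame("wrist"); cv2.imwrite("pics/"+sys.argv[1],f["color"])
for m in spotter.mark_of(f,"cell_a")[:5]: print("cell",np.round(m["uv"],1),round(m["confidence"],2),unp(f,m["uv"],.08,o).round(4))
for m in spotter.mark_of(f,"rack_stop")[:2]: print("stop",np.round(m["uv"],1),round(m["confidence"],2),unp(f,m["uv"],.08,o).round(4))
E
python3 go.py .486 -.359 .043 -16.5; python3 cv.py w5.png
```

```text
t 23.475 tcp [ 0.505  -0.3486  0.1725] yaw -16.37 zaxis [-0.001  0.    -1.   ] F [ 1.1  0.5 -0.5] w 0.0856
shift [-1.52  1.54 12.95] turn 0.002
cell [336.3 154.1] 0.77 [[ 0.5303 -0.3704  0.08  ]]
cell [332.1 120.3] 0.71 [[ 0.5552 -0.3741  0.08  ]]
cell [338.7 217.7] 0.68 [[ 0.4806 -0.3587  0.08  ]]
cell [438.7 261.9] 0.68 [[ 0.4191 -0.4285  0.08  ]]
cell [336.8 187.5] 0.63 [[ 0.5051 -0.3639  0.08  ]]
```

View pics/w5.png

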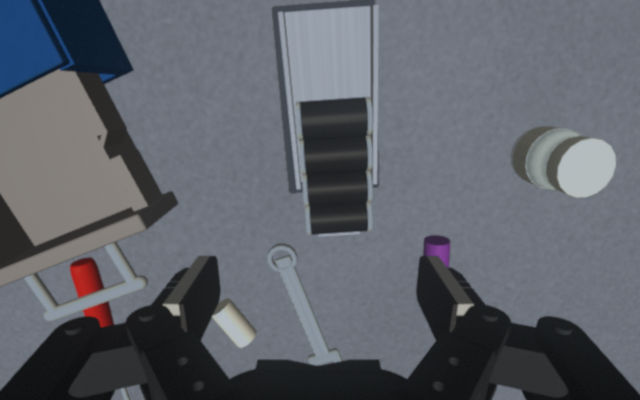

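Run:
```python
from h import *
o=r.get_obs(); f=eyes.grab_frame("wrist"); crop(f,"w6.png",260,80,420,250,4)
P=[]
for uv,z in (((338.7,217.7),.08),((336.8,187.5),.0845),((336.3,154.1),.089),((332.1,120.3),.0936)):
    P.append(unp(f,[uv],z,o)[0]); print(P[-1].round(4))
P=np.array(P); print(np.degrees(np.polyfit(P[:,0],P[:,1],1)))
```

```text
[ 0.4805 -0.3589  0.08  ]
[ 0.5063 -0.3641  0.0845]
[ 0.5319 -0.3705  0.089 ]
[ 0.5564 -0.374   0.0936]
[-11.7473036  -14.92693718]
```

View pics/w6.png

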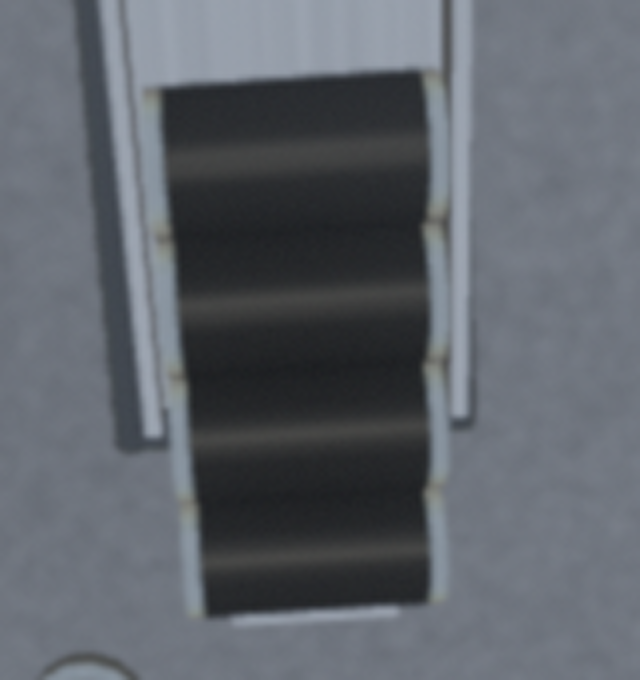

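Run:
```python
from h import *
o=r.get_obs(); f=eyes.grab_frame("wrist")
L=np.array([(187,506),(178,375),(165,235)])/4+[260,80]-.4; Rr=np.array([(433,491),(436,362),(434,225)])/4+[260,80]-.4
Z=[.0823,.0868,.0913]
l=np.array([unp(f,[a],z,o)[0] for a,z in zip(L,Z)]); q=np.array([unp(f,[a],z,o)[0] for a,z in zip(Rr,Z)])
m=(l+q)/2; print(m.round(4), np.linalg.norm(l-q,axis=1).round(4))
d=l-q; print("yaw from width",np.degrees(np.arctan2(-d[:,0],d[:,1])))
e=m[2]-m[0]; print("yaw from axis",np.degrees(np.arctan2(e[1],e[0])), np.linalg.norm(e[:2]))
y=np.radians(-13.0); u=np.array([np.cos(y),np.sin(y)])
for i in range(3): print("cell a",m[i,:2]-u*.0128*(2*i+1))
```

```text
[[ 0.4925 -0.3607  0.0823]
 [ 0.5187 -0.3671  0.0868]
 [ 0.5444 -0.3726  0.0913]] [0.048  0.048  0.0477]
yaw from width [-12.63700175 -13.33634491 -14.15070234]
yaw from axis -12.869189976477001 0.05321575184906185
cell a [ 0.48000416 -0.35783966]
cell a [ 0.4812724  -0.35846243]
cell a [ 0.48199544 -0.35817469]
```

```bash
python3 go.py .4805 -.358 .172 -13.2 .4805 -.358 .038 -13.2
```

```text
t 23.725 tcp [ 0.5049 -0.3488  0.1728] yaw -16.38 zaxis [-0.  0. -1.] F [ 0.   0.1 -0.4] w 0.0855
shift [-2.08  1.57  0.08] turn -0.055
shift [ 0.   0.  13.4] turn -0.0
```

Call:
carry_out:
  series: "-1.4 0.8 0 -0.055 1; -0.7 0.7 0 0 1; 0 0 3 0 1; 0 0 2 0 1; 0 0 0 0 1; 0 0 0 0 1"

```text
clock: 24.48
tcp_pos: [0.4812, -0.3583, 0.1236]
orientation: [3.12, -0.365, 0.002]
contact_force: [-0.1, -0.0, 0.9]
grip_width: 0.0854
```

```bash
python3 go.py .4805 -.358 .038 -13.2; python3 cv.py w7.png
```

```text
t 24.475 tcp [ 0.4812 -0.3583  0.1236] yaw -13.33 zaxis [ 0.001 -0.001 -1.   ] F [-0.1 -0.   0.9] w 0.0854
shift [-0.09 -0.01  8.56] turn -0.002
cell [197.1 333.1] 0.88 [[ 0.4122 -0.2517  0.08  ]]
cell [321.2 179.7] 0.87 [[ 0.5032 -0.3656  0.08  ]]
cell [434.1 274.1] 0.84 [[ 0.421  -0.4255  0.08  ]]
cell [317.6 211.1] 0.77 [[ 0.4836 -0.3587  0.08  ]]
cell [320.7 137.6] 0.72 [[ 0.5286 -0.3712  0.08  ]]
```

View pics/w7.png

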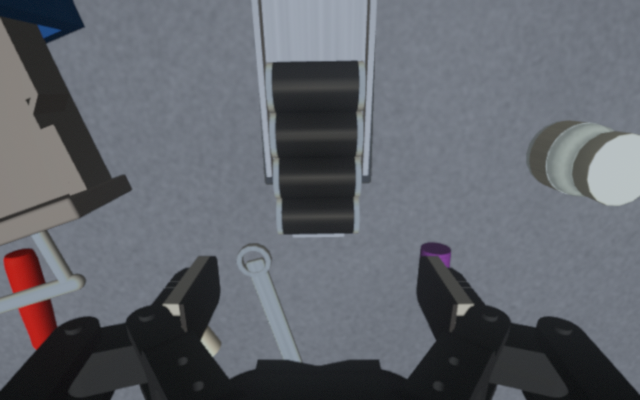

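Call:
carry_out:
  series: "0.1 0 3 0 1; 0 0 3 0 1; 0 0 1.5 0 1; 0 0 1 0 1; 0 0 0 0 1; 0 0 0 0 1"

```text
clock: 25.38
tcp_pos: [0.4823, -0.3584, 0.0387]
orientation: [3.12, -0.364, 0.002]
contact_force: [-0.2, -0.1, 0.5]
grip_width: 0.0855
```

```bash
python3 go.py .4805 -.358 .038 -13.2; python3 cv.py w8.png
```

```text
t 25.375 tcp [ 0.4823 -0.3584  0.0387] yaw -13.31 zaxis [ 0.001 -0.001 -1.   ] F [-0.2 -0.1  0.5] w 0.0855
shift [-0.19  0.    0.07] turn -0.002
cell [312.1  84.6] 0.83 [[ 0.5583 -0.3743  0.08  ]]
cell [316.3 165.9] 0.76 [[ 0.5308 -0.3693  0.08  ]]
cell [318.4 287.2] 0.67 [[ 0.4822 -0.3586  0.08  ]]
cell [316.1 233.9] 0.65 [[ 0.5051 -0.3631  0.08  ]]
```

View pics/w8.png

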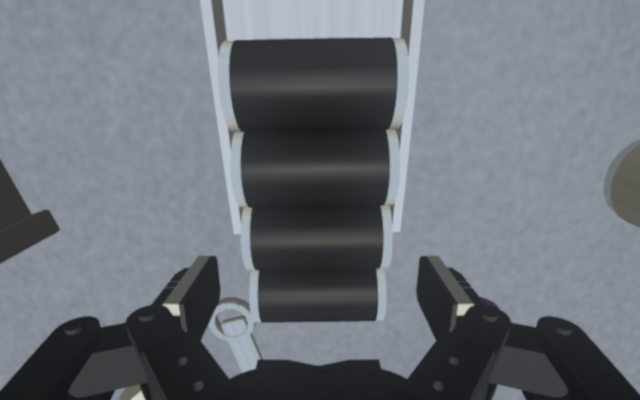

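Run:
```python
from h import *
o=r.get_obs();f=eyes.grab_frame("wrist"); T=np.linalg.inv(np.array(f["T_tool_cam"]))
P=np.array([[x,y,h] for x,h in((-.0123,-.037),(0,-.0413),(.0128,-.0436),(.0384,-.048)) for y in(-.025,.025)])
print(cv2.projectPoints(P@T[:3,:3].T+T[:3,3],np.zeros(3),np.zeros(3),f["intrinsics"],f["D"])[0].reshape(-1,2).round().tolist())
crop(f,"w9.png",200,190,440,340,3)
```

```text
[[259.0, 307.0], [376.0, 307.0], [256.0, 287.0], [380.0, 287.0], [253.0, 261.0], [383.0, 261.0], [247.0, 202.0], [389.0, 202.0]]
```

View pics/w9.png

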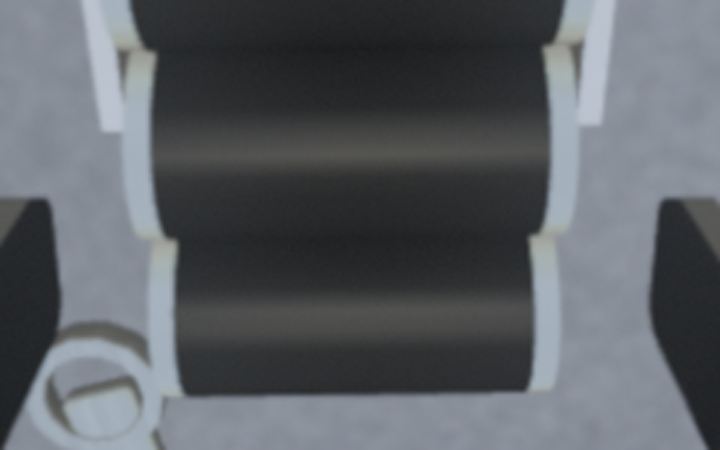

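Call:
carry_out:
  series: "-0.3 0 0 0 1; 0 0 0 0 0.6; 0 0 0 0 0.4; 0 0 0 0 0.4; 0 0 0 0 0.4; 0 0 0 0 0.4"
  grip_force: 30

```text
clock: 26.32
tcp_pos: [0.4788, -0.3572, 0.038]
orientation: [-3.12, 0.364, -0.0]
contact_force: [-0.6, 2.1, 4.6]
grip_width: 0.0495
```

```bash
python3 go.py .4805 -.358 .038 -13.2; python3 cv.py w10.png
```

```text
t 26.325 tcp [ 0.4788 -0.3572  0.038 ] yaw -13.3 zaxis [ 0.  0. -1.] F [-0.6  2.1  4.6] w 0.0495
shift [ 0.18  0.04 -0.  ] turn -0.002
cell [310.6  72.7] 0.76 [[ 0.5586 -0.3736  0.08  ]]
cell [318.8 153.1] 0.64 [[ 0.5318 -0.3701  0.08  ]]
cell [319.3 281.3] 0.6 [[ 0.4818 -0.3585  0.08  ]]
```

View pics/w10.png

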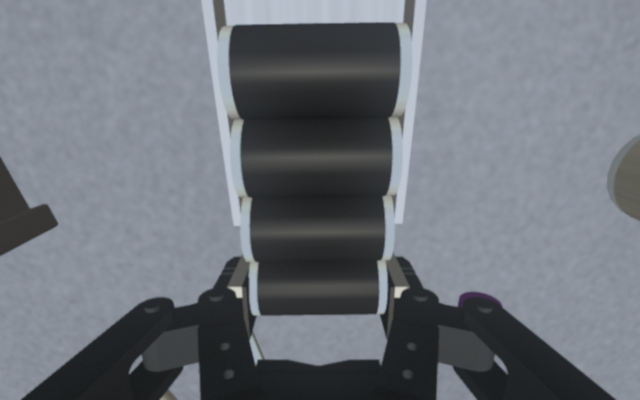

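Call:
carry_out:
  series: "0 0 0 0 0.4; -0.1 0 -0.8 0 0.4; 0 0 -1 0 0.4; 0 0 -2 0 0.4; 0 0 -3 0 0.4; 0 0 -3 0 0.4; 0 0 0 0 0.4; 0 0 0 0 0.4"
  grip_force: 40

```text
clock: 27.48
tcp_pos: [0.4773, -0.357, 0.1354]
orientation: [-3.12, 0.364, 0.001]
contact_force: [-0.2, 0.2, -1.0]
grip_width: 0.0493
```

```bash
python3 go.py; python3 cv.py w11.png
```

```text
t 27.475 tcp [ 0.4773 -0.357   0.1354] yaw -13.31 zaxis [-0.001  0.    -1.   ] F [-0.2  0.2 -1. ] w 0.0493
cell [317.1 121. ] 0.97 [[ 0.5337 -0.3698  0.08  ]]
cell [323.4 167. ] 0.96 [[ 0.5042 -0.367   0.08  ]]
cell [318.6 201.1] 0.93 [[ 0.4823 -0.3587  0.08  ]]
cell [315.8 277.4] 0.71 [[ 0.4266 -0.3435  0.08  ]]
cell [432.2 263.6] 0.6 [[ 0.4181 -0.4268  0.08  ]]
```

View pics/w11.png

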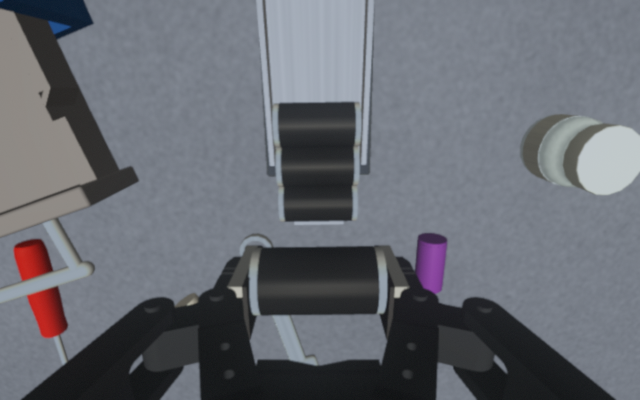

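```bash
python3 go.py .4773 -.357 .135 4.63 .575 -.1125 .13 4.63 .575 -.1125 .001 4.63; python3 q.py s5.png
```

```text
t 27.625 tcp [ 0.477  -0.3567  0.1346] yaw -13.3 zaxis [-0.002  0.001 -1.   ] F [ 0.3  0.7 -1.4] w 0.0497
shift [ 0.03  0.03 -0.04] turn -0.313
shift [ 11.71 -23.58   0.5 ] turn -0.0
shift [ 0.   0.  12.9] turn -0.0
```

View pics/ts5.png

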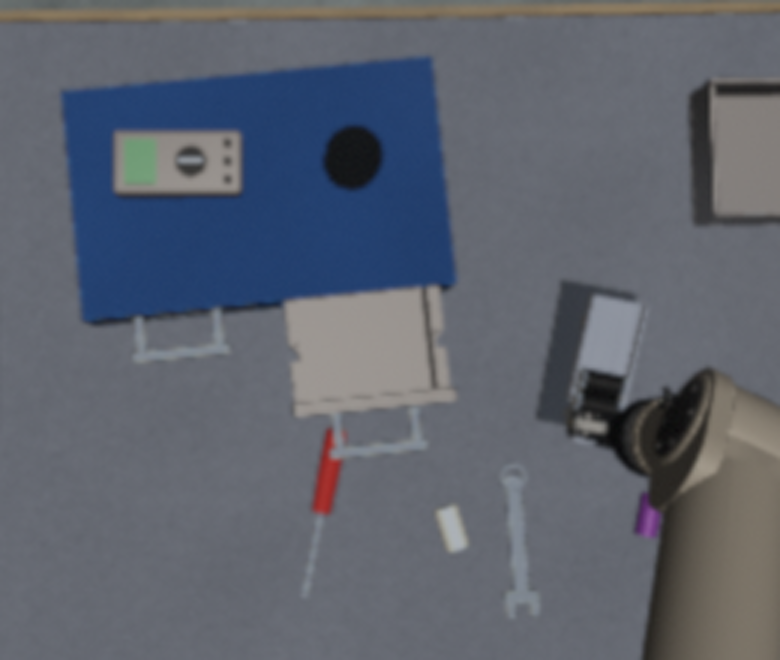

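Call:
carry_out:
  series: "0 0 -1 -0.157 0.4; 0 0 -1 -0.156 0.4; 2.3 -4.7 0 0 0.4; 2.3 -4.7 0 0 0.4; 2.4 -4.7 0 0 0.4; 2.3 -4.7 0 0 0.4; 2.3 -4.7 0 0 0.4; 0 0 0 0 0.4"

```text
clock: 28.72
tcp_pos: [0.5759, -0.1073, 0.1556]
orientation: [-3.136, -0.14, -0.001]
contact_force: [-0.3, -0.2, -0.5]
grip_width: 0.0495
```

Call:
carry_out:
  series: "0 0 0 0 0.4; 0 0 0 0 0.4"

```text
clock: 28.98
tcp_pos: [0.5737, -0.1154, 0.1555]
orientation: [3.138, 0.123, -0.001]
contact_force: [-0.0, -0.7, -0.6]
grip_width: 0.0492
```

```bash
python3 go.py .575 -.1125 .06 4.63; python3 cv.py w12.png
```

```text
t 28.975 tcp [ 0.5737 -0.1154  0.1555] yaw 4.48 zaxis [-0.001 -0.001 -1.   ] F [-0.  -0.7 -0.6] w 0.0492
shift [ 0.16 -0.29  9.55] turn -0.003
cell [585.4 365. ] 0.88 [[ 0.437  -0.3676  0.08  ]]
cell [594.8 323.8] 0.85 [[ 0.481  -0.3608  0.08  ]]
cell [620.  300.6] 0.83 [[ 0.5048 -0.3755  0.08  ]]
cell [318.2 278.7] 0.7 [[ 0.5085 -0.121   0.08  ]]
cell [386.6 366.7] 0.64 [[ 0.4259 -0.1874  0.08  ]]
```

View pics/w12.png

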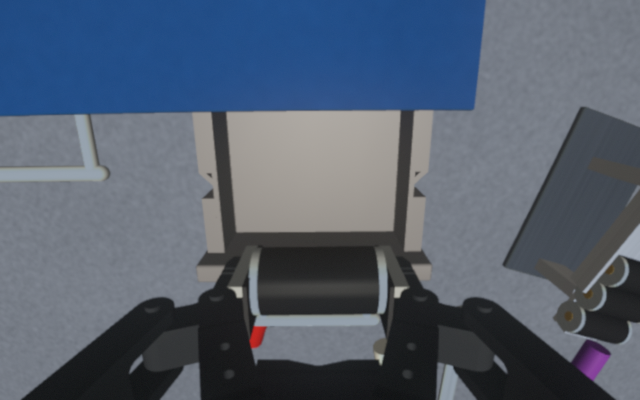

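Call:
carry_out:
  series: "0.2 -0.2 3 0 0.4; 0 0 3 0 0.4; 0 0 3 0 0.4; 0 0 0 0 0.4"

```text
clock: 29.62
tcp_pos: [0.5742, -0.1118, 0.0638]
orientation: [-3.138, -0.125, 0.007]
contact_force: [0.5, 0.2, 0.5]
grip_width: 0.0495
```

```bash
python3 go.py .575 -.1125 .001 4.63; python3 cv.py w13.png
```

```text
t 29.625 tcp [ 0.5742 -0.1118  0.0638] yaw 4.58 zaxis [-0.005  0.    -1.   ] F [0.5 0.2 0.5] w 0.0495
shift [0.11 0.08 6.28] turn -0.001
cell [316.6 280.6] 0.94 [[ 0.5622 -0.1123  0.08  ]]
```

View pics/w13.png

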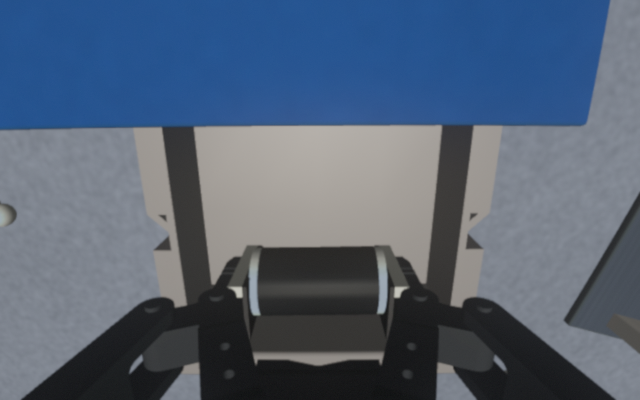

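Call:
carry_out:
  series: "0.1 0 2 0 0.4; 0 0 1.5 0 0.4; 0 0 1 0 0.4; 0 0 0 0 0.4"

```text
clock: 30.28
tcp_pos: [0.5764, -0.1111, 0.0196]
orientation: [-3.139, -0.127, 0.004]
contact_force: [-0.0, -0.1, -0.5]
grip_width: 0.0492
```

Call:
carry_out:
  series: "0 0 0.7 0 0.4; 0 0 0.5 0 0.4; 0 0 0.3 0 0.4; 0 0 0 0 0.4"

```text
clock: 30.78
tcp_pos: [0.5771, -0.1113, 0.0056]
orientation: [-3.139, -0.127, 0.001]
contact_force: [1.0, -0.8, -0.8]
grip_width: 0.0495
```

Call:
carry_out:
  series: "0 0 0.3 0 0.4; 0 0 0.2 0 0.4; 0 0 0 0 0.4"

```text
clock: 31.15
tcp_pos: [0.5771, -0.1113, 0.0006]
orientation: [-3.139, -0.127, 0.0]
contact_force: [-0.0, -0.2, -1.7]
grip_width: 0.0492
```

Call:
carry_out:
  series: "0 0 0 0 0.62; 0 0 0 0 0.68; 0 0 0 0 0.74; 0 0 0 0 0.78; 0 0 -1 0 0.78; 0 0 -3 0 0.78; 0 0 -4 0 0.78; 0 0 -4 0 0.78"

```text
clock: 32.15
tcp_pos: [0.5772, -0.1112, 0.1227]
orientation: [3.139, 0.127, 0.001]
contact_force: [-0.7, -0.4, 0.1]
grip_width: 0.0665
```

Call:
carry_out:
  series: "0 0 -2 0 0.78; 0 0 0 0 0.78"

```text
clock: 32.4
tcp_pos: [0.5786, -0.1114, 0.1431]
orientation: [3.138, 0.127, 0.007]
contact_force: [0.1, 0.3, -0.5]
grip_width: 0.0668
```

```bash
python3 go.py ; python3 cv.py w14.png
```

```text
t 32.4 tcp [ 0.5786 -0.1114  0.1431] yaw 4.62 zaxis [ 0.004 -0.001 -1.   ] F [ 0.1  0.3 -0.5] w 0.0668
cell [313.3 185. ] 0.84 [[ 0.5929 -0.1073  0.08  ]]
cell [596.  379.7] 0.67 [[ 0.4389 -0.3653  0.08  ]]
cell [604.  340.9] 0.65 [[ 0.4796 -0.3576  0.08  ]]
cell [390.6 376.2] 0.65 [[ 0.4339 -0.1843  0.08  ]]
cell [630.6 316.5] 0.58 [[ 0.5041 -0.3723  0.08  ]]
```

View pics/w14.png

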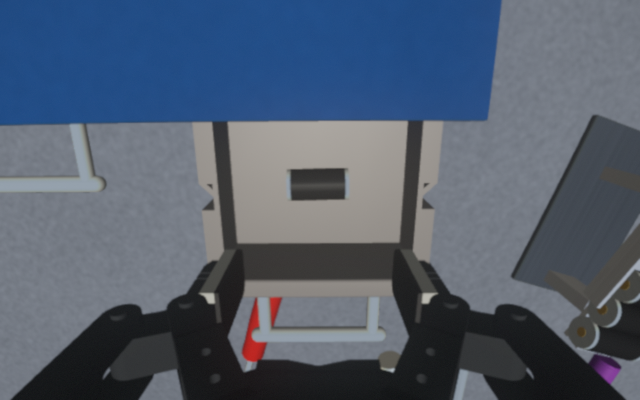

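Call:
carry_out:
  series: "0 0 -5 0 0.78; 0 4 -4 0 0.78; -1 5.5 0 0 0.78; -1 5.5 0 0 0.78; -1 5.5 0 0 0.78; -1 5.5 0 0 0.78; -1 5.5 0 0 0.78; 0 0 0 0 0.78"

```text
clock: 33.55
tcp_pos: [0.549, -0.4355, 0.2282]
orientation: [3.138, 0.113, -0.007]
contact_force: [0.3, 0.9, 0.0]
grip_width: 0.0669
```

```bash
python3 go.py; python3 q.py s6.png
```

```text
t 33.55 tcp [ 0.549  -0.4355  0.2282] yaw 4.13 zaxis [-0.004 -0.001 -1.   ] F [0.3 0.9 0. ] w 0.0669
```

View pics/s6.png

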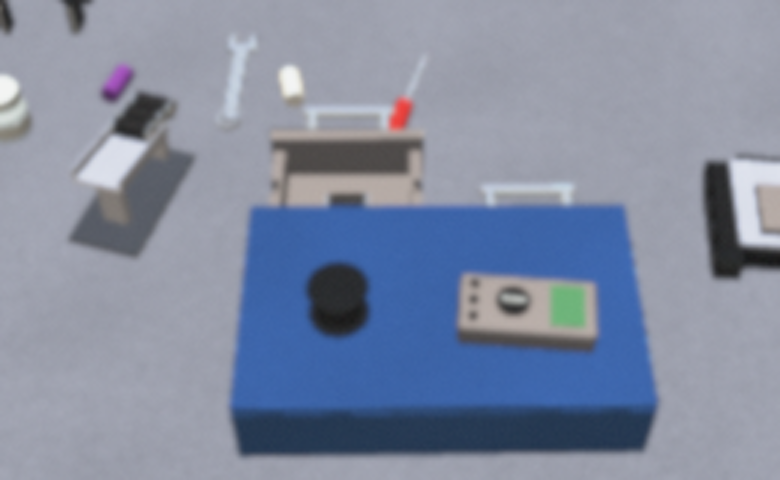

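View pics/ts6.png

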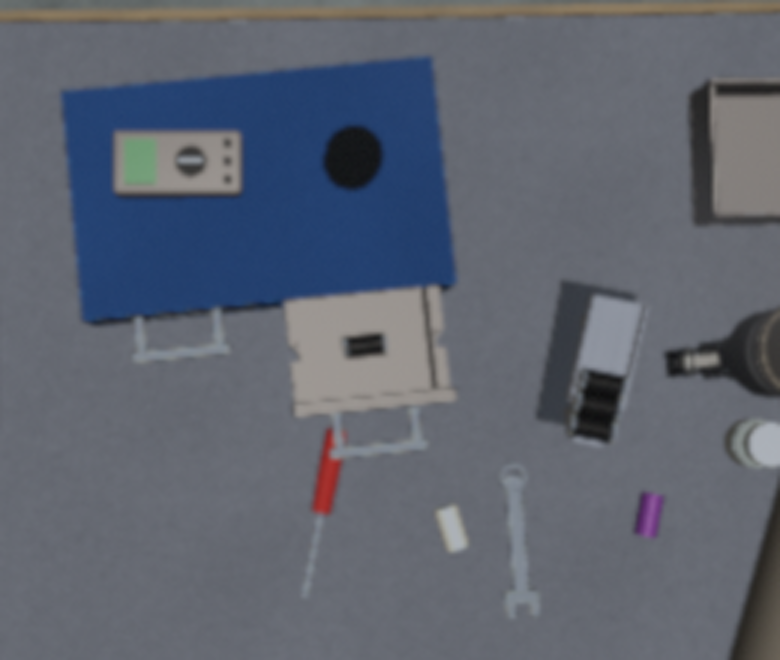

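All in place: the cell is in the open drawer at about (365,346) in the crop, the other drawer is flush, three cells sit at the stop, and the bystanders look unmoved. Handing in.

```bash
python3 -c "
from bench import r
print(r.hand_in())"
```

```text
the job is handed in; nothing more can be done
None
```

I finished the job and handed it in at about 33.6 s of the 64 s allowed. The left drawer is pushed home, and the right one is pulled out to roughly 0.13 m and left open. The lowest black cell from the rack now lies in that open drawer.

**Last checks:**
- The final top and scene pictures show the left drawer flush with the chest. I pressed it again before opening the other one, and it met a hard stop with about 17 N on it.
- The cell lies on the open drawer's floor, and the three remaining cells have rolled down to the stop.
- The driver, spanner, meter, spool, jar and the purple and white look-alikes look unmoved. The rover showed only at the edge of the final pictures, and I did not check the mug there. The arm was clear of everything.

**What disagreed or failed:**
- **Fingertip reach:** the closed fingertips stand about 18 mm behind the reported TCP, not 8 mm ahead as `r.tip_reach` says. I confirmed this with a touch on bare bench that read 37 N.
- **Effect on the moves:** my first push rode on top of the left handle's bar, and my first try at hooking the right handle passed over its bar without moving anything. I corrected for the offset and repeated both, and they worked.
- **Cell drop:** the cell was let go roughly a centimetre above the drawer floor. It stayed close to where it landed.

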